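Hang the pocket templates on the sewing-room hook

TASK

Put the three plywood pocket templates away on the steel hook bar, largest first, then the middle one, then the smallest, each neck slot over the upturned tip and hanging on the bar. Slide each one back and press it home with a firm push of about 10 to 20 N, the largest against the sprung rubber stop and each of the others flat against the one before; ease off and let go so that all three hang upright and still, packed together, and never load the rack with more than 25 N. Leave the other things on the table alone.

Things in the scene. Friction and masses are not known exactly. Their poses are not given: they have to be found in the camera images.
- bar_tip (a point): Top of the level steel hook bar, mid-width, at the inner face of the upturned lip at its free end. Bar 12 wide, 6 thick, top 190 over the table, 110 long from lip to post; lip 5 thick (x -5 to 0), 12 wide, 8 above bar top. x along the bar to the post, z up. The bar gives downwards, 5 N per mm. A template hangs with its slot's upper edge on the bar top, its neck point then 6 above it.
- large_grip (a point): The largest of three plywood pocket templates: plate 10 thick (x), 110 wide (y), 129 tall (z). Neck 28 wide on top of the pocket shape (110 x 75); slot 18 wide, 20 tall through the neck. Over the underside: shoulders 75, slot 83 to 103, neck top 129. This point: mid-neck, 109 over the underside, 6 above the slot's upper edge; pinch the neck here across its 28 width. Front and back alike.
- medium_grip (a point): The middle of three plywood pocket templates: plate 10 thick (x), 86 wide (y), 121 tall (z). Neck 36 wide on top of the pocket shape (86 x 67); slot 18 wide, 20 tall through the neck. Over the underside: shoulders 67, slot 75 to 95, neck top 121. This point: mid-neck, 101 over the underside, 6 above the slot's upper edge; pinch the neck here across its 36 width. Front and back alike.
- small_grip (a point): The smallest of three plywood pocket templates: plate 10 thick (x), 62 wide (y), 113 tall (z). Neck 44 wide on top of the pocket shape (62 x 59); slot 18 wide, 20 tall through the neck. Over the underside: shoulders 59, slot 67 to 87, neck top 113. This point: mid-neck, 93 over the underside, 6 above the slot's upper edge; pinch the neck here across its 44 width. Front and back alike.
- stand: Light wooden stand, 150 x 140 base 12 thick, fixed; origin at the centre of its underside. Three parallel slots along its y, at x = -45, 0 and +45; 11.6 wide between rails 26 high, floor 12 above the table. The templates stand loosely in them in any order and may lean a few degrees; lift 30 to clear the rails.
- rack: Dark wooden rack, fixed, base 150 x 120 x 16; origin on the table under the post's front face, bar to its -x. Black rubber end stop on the bar: 22 wide, 24 below to 20 above bar top; its face is clamped anywhere 60 to 76 from bar_tip, not measured: find it by feel. It is sprung, 5 N per mm, 12 travel, and springs back. Post 30 wide, top 12 over bar top.
- large: The largest template, origin mid-underside (see large_grip)
- medium: The middle template, origin mid-underside
- small: The smallest template, origin mid-underside
- spool: Bystander, not to be disturbed: small wooden thread spool, 32 across, 46 tall, standing
- chalk: Bystander, not to be disturbed: round white tailor's chalk, 36 across, 8 thick, flat on the table
- button_jar: Bystander, not to be disturbed: clear button jar with steel lid, 64 across, 85 tall
- pin_tin: Bystander, not to be disturbed: flat round steel pin tin, 70 across, 24 tall
- scissors: Bystander, not to be disturbed: scissors with green finger loops, about 180 long, flat on the table
- pencil_cup: Bystander, not to be disturbed: white ceramic cup, 72 across, 90 tall
- brush: Bystander, not to be disturbed: small lint brush lying on the table
Mind the look-alikes: they are no part of the job. What is shaped like the large but blue is not meant.

How it is judged:
On the way, in this order (a step that is already met when the one before it is completed fails the run):
1. the largest template hangs on the bar and is pressed back on the sprung stop with more than 8 N (x of large_grip in the frame of bar_tip between 0.008 and 0.085 m and y of large_grip in the frame of bar_tip between -0.006 and 0.006 m and z of large_grip in the frame of bar_tip between 0.002 and 0.01 m and x of large_grip in the frame of bar_tip above 0.052 m and contact force between large and rack above 8 N), for 0.15 s.
2. the middle template hangs in front of the largest and is pressed back against it with more than 8 N (x of large_grip in the frame of bar_tip between 0.008 and 0.085 m and y of large_grip in the frame of bar_tip between -0.006 and 0.006 m and z of large_grip in the frame of bar_tip between 0.002 and 0.01 m and x of medium_grip in the frame of bar_tip between 0.008 and 0.085 m and y of medium_grip in the frame of bar_tip between -0.006 and 0.006 m and z of medium_grip in the frame of bar_tip between 0.002 and 0.01 m and distance between large_grip and medium_grip below 0.014 m and contact force between medium and large above 8 N), for 0.15 s.
3. the smallest template hangs in front of the middle one and is pressed back against it with more than 8 N, the push going through all three (x of large_grip in the frame of bar_tip between 0.008 and 0.085 m and y of large_grip in the frame of bar_tip between -0.006 and 0.006 m and z of large_grip in the frame of bar_tip between 0.002 and 0.01 m and x of medium_grip in the frame of bar_tip between 0.008 and 0.085 m and y of medium_grip in the frame of bar_tip between -0.006 and 0.006 m and z of medium_grip in the frame of bar_tip between 0.002 and 0.01 m and x of small_grip in the frame of bar_tip between 0.008 and 0.085 m and y of small_grip in the frame of bar_tip between -0.006 and 0.006 m and z of small_grip in the frame of bar_tip between 0.002 and 0.01 m and distance between large_grip and medium_grip below 0.014 m and distance between medium_grip and small_grip below 0.014 m and contact force between small and medium above 8 N and contact force between medium and large above 6 N), for 0.15 s.
At the end, for the whole second after the job is handed in: All three hang all but still (under 50 mm/s) on the bar by their slots (neck points 2-10 mm above bar top, within 6 mm of its middle, upright within 0.12 rad): largest nearest the post (neck point over 52 mm from bar_tip), then middle, then smallest; neighbouring neck points at most 14 mm apart (x of large_grip in the frame of bar_tip between 0.008 and 0.085 m and y of large_grip in the frame of bar_tip between -0.006 and 0.006 m and z of large_grip in the frame of bar_tip between 0.002 and 0.01 m and angle between each of large, medium, small's own z axis and vertical below 0.12 rad and linear speed of each of large, medium, small below 0.05 m/s and x of medium_grip in the frame of bar_tip between 0.008 and 0.085 m and y of medium_grip in the frame of bar_tip between -0.006 and 0.006 m and z of medium_grip in the frame of bar_tip between 0.002 and 0.01 m and x of small_grip in the frame of bar_tip between 0.008 and 0.085 m and y of small_grip in the frame of bar_tip between -0.006 and 0.006 m and z of small_grip in the frame of bar_tip between 0.002 and 0.01 m and distance between large_grip and medium_grip below 0.014 m and distance between medium_grip and small_grip below 0.014 m and x of large_grip in the frame of bar_tip above 0.052 m and distance between large_grip and small_grip above 0.016 m); the robot touches nothing.
It fails at once if the rack is pushed or struck with more than 25 N (contact force between rack and anything else above 25 N).
It fails at once if a bystander is moved more than 20 mm (distance of any of spool, chalk, button_jar, pin_tin, scissors, pencil_cup, brush from where it was at the start of the episode above 0.02 m).
It also fails if it takes over 72 s, if anything falls off the work surface, if the arm or the gripper's body presses on something with over 40 N, if the wrist force passes 120 N, or if a joint passes its speed limit or range.

ROBOT

A 6-joint arm with a two-finger parallel gripper is mounted at the origin on the work surface. World frame = base frame: x ahead of the robot, y to its left, z up, the work surface at z = 0. Lengths are in m, angles in rad, forces in N, time in s.
With the tool pointing down it reaches from about 0.25 to 0.775 m from the base axis. Payload 4 kg.
Tool frame: the origin (TCP) lies at the very end of the fingers, on their centre line; the grasp point (between the pads) lies 19 mm behind it; z points along the fingers, x is the direction in which the jaws open and shut, and the axes are right-handed (so a half turn about z gives the same grasp; the last joint's range is limited). The gripper opens to 85 mm and grips with 20 to 120 N. Pads are 22 mm wide; open, the fingers measure 114 mm over their backs; the gripper's body (76 mm by 85 mm) begins 54 mm behind the grasp point. The pads swing forward as they close: fully open they stand 13 mm farther back than shut.
Start: joints at [-1.329, 0.087, 1.371, -0, 1.684, -0.103], TCP at [0.186, -0.518, 0.231] pointing down, gripper open.
Joint ranges: [-3.1, 3.1], [-0.76, 2.03], [0.27, 2.55], [-1.08, 4.22], [0.17, 2.65], [-2.57, 2.57]. Speed limits (rad/s): [2.79, 2.79, 3.14, 3.14, 3.14, 3.14].

INTERFACE

Orientations are given as a rotation vector (axis times angle).
In Python, from workcell import env, vision gives the robot as it stands.
- The arm moves only by the tool drive_tool, never from a script. Its argument "moves" is a list of rows, each a list of 3 entries, a list of its own where there are three numbers: the shift along the tool's x, y, z in cm, then the turn, a rotation vector about the tool's x, y, z in degrees, then the finger opening in cm, from 0 to 8.54. A call has 1 to 12 rows; each row shifts and turns the commanded pose from where the row before left it, along the tool's axes as they then stand; what a row does not reach is not made up. A row lasts 1/8 s, in which the tool goes at most 62.5 mm and 10.7 degrees, less where a joint would pass 70% of its speed; a pose out of reach is approached as far as the arm can. A call is refused whole if a number of a shift passes 6.25 or a number of a turn 10.7, either way. A call with a gripper value outside its range is refused whole. The fingers move at their own pace and stop on an object; the grip force is fixed at half the most. Time passes only in rows, so rows that do not move let the fingers close. It gives the time, the measured TCP pose, the force and the opening at its end, in the units of the state.
- env.observe(): the state, without advancing time (a new reading comes with each control period).
- vision.snapshot(name): name is "scene" or "side" or "wrist"; returns the picture (420x560x3 uint8, red, green, blue); there is no depth.
- vision.camera_model(name): a dict with "fx", "fy", "cx", "cy" (pixels), "k1" (the pictures are not rectified: a ray, as slopes to the right and down, at radius r is drawn at 1 + k1 r^2 times it, then the intrinsics apply), "xyz" and "rotation" of the camera in the world. Camera axes: x right, y up, looking along -z (the intrinsics and any distortion apply to the point x, -y, -z); pixel columns grow to the right and rows downward; lengths in m; the calibration is good to about 2 mm. A picture is of the moment at which its call begins: read the wrist's pose just before it. camera_model takes no time and is no camera call; for the wrist camera it gives the pose at the moment of the call.
- env.job_done(): hands the job in, once; it reports no verdict.
The state is a dict: "time_s": time; "joints": joint angles; "qvel": joint speeds; "effort": joint torques, N m; "eef_pos": TCP position; "tcp_rot": TCP orientation; "wrist_force": force on the tool from outside, world axes, zero at the start; "moment": the same for the moment, N m; "finger_gap": finger opening in m.
Only numpy, scipy, OpenCV 4.12 (cv2) and the standard library are available. Lean on these libraries where they do the work, as an engineer would, in place of code of your own. Each camera call takes 0.05 s, during which the arm holds its last target. There are 200 camera calls.

## Working session

There is one attempt and no reset: what is moved stays moved. The work goes in short steps, Python scripts to look and compute and a tool call to move; the robot and the scene stay as the last step left them, time stands still between calls to the robot, and variables do not carry over. Pictures are saved under pics/ and viewed, about 8 in all and at most 12, crops included, and the job is handed in when it is done.

Besides the shell and the picture viewer there is one more tool, called after ">>>" as name(argument=value, ...) on one line, values as JSON. drive_tool: Moves the arm, as the interface text tells. Its arguments: {"type":"object","properties":{"moves":{"type":"array","items":{"type":"array"}}},"required":["moves"]}

```bash
ls; mkdir -p pics
python3 - <<'E'
from workcell import env, vision
import cv2, numpy as np
for n in ("scene","side"):
    im=vision.snapshot(n); cv2.imwrite(f"pics/{n}0.png",im[:,:,::-1])
    np.save(f"pics/{n}0.npy",im)
    m=vision.camera_model(n); print(n,m)
print(env.observe())
E
```

```text
pics
scene {'fx': 397.19137467505203, 'fy': 397.19137467505203, 'cx': 279.34237844589524, 'cy': 206.53221033592257, 'k1': 0.03349957732603654, 'xyz': array([ 1.08791861, -0.18891754,  0.94342908]), 'rotation': array([0.53438944, 0.41621579, 1.32160562])}
side {'fx': 502.0649358634989, 'fy': 502.0649358634989, 'cx': 278.7539921651351, 'cy': 211.96361239529617, 'k1': 0.01312932446360166, 'xyz': array([0.4162113 , 0.85977297, 1.22575933]), 'rotation': array([ 0.08060417, -1.05004346, -2.80867001])}
{'time_s': 0.1, 'joints': array([-1.32911563e+00,  8.78754776e-02,  1.37213695e+00, -2.58320961e-05,
        1.68357181e+00, -1.03078392e-01]), 'qvel': array([-0.00018572, -0.00205424, -0.00452267,  0.00117573, -0.00018572,
       -0.00118723]), 'effort': array([ 1.39407573e-03, -3.53016078e+01, -3.14219284e+01, -1.02491733e-04,
        7.95791508e-03,  9.76654917e-06]), 'eef_pos': array([ 0.18577398, -0.51719675,  0.23024207]), 'tcp_rot': array([-2.56849899e+00,  1.80674308e+00,  2.38545470e-03]), 'wrist_force': array([ 0.00906833, -0.7664659 , -0.05232241]), 'moment': array([ 0.00020038, -0.01587347,  0.03784608]), 'finger_gap': 0.08547390159171334}
```

View pics/scene0.png

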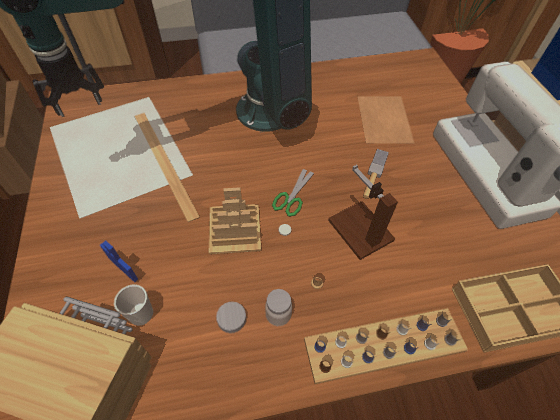

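View pics/side0.png

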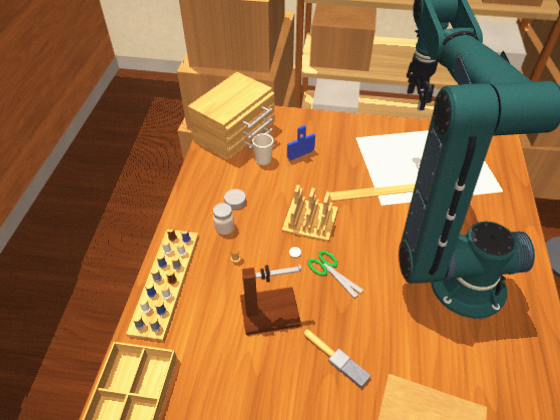

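The scene camera shows the stand with three plates at about (235,225), and the rack at (365,215) with the bar tip near (355,168). The blue look-alike is lying at (120,260) in scene and (300,145) in side. I'm making one crop sheet of the stand and rack from both views.

Run:
```python
import cv2, numpy as np
s=np.load("pics/scene0.npy")[:,:,::-1]; d=np.load("pics/side0.npy")[:,:,::-1]
def c(im,u,v,w,h): 
    o=cv2.resize(im[v:v+h,u:u+w],(400,300),interpolation=cv2.INTER_CUBIC)
    for k in range(0,w,10): 
        x=int(k*400/w); cv2.line(o,(x,0),(x,5),(255,0,255),1); cv2.putText(o,str(u+k),(x,14),0,.3,(255,0,255),1)
    for k in range(0,h,10): 
        y=int(k*300/h); cv2.line(o,(0,y),(5,y),(255,0,255),1); cv2.putText(o,str(v+k),(6,y+4),0,.3,(255,0,255),1)
    return o
cv2.imwrite("pics/crop1.png",np.vstack([np.hstack([c(s,190,182,100,75),c(s,320,150,100,75)]),np.hstack([c(d,265,178,100,75),c(d,225,245,100,75)])]))
```

```text
(no output)
```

View pics/crop1.png

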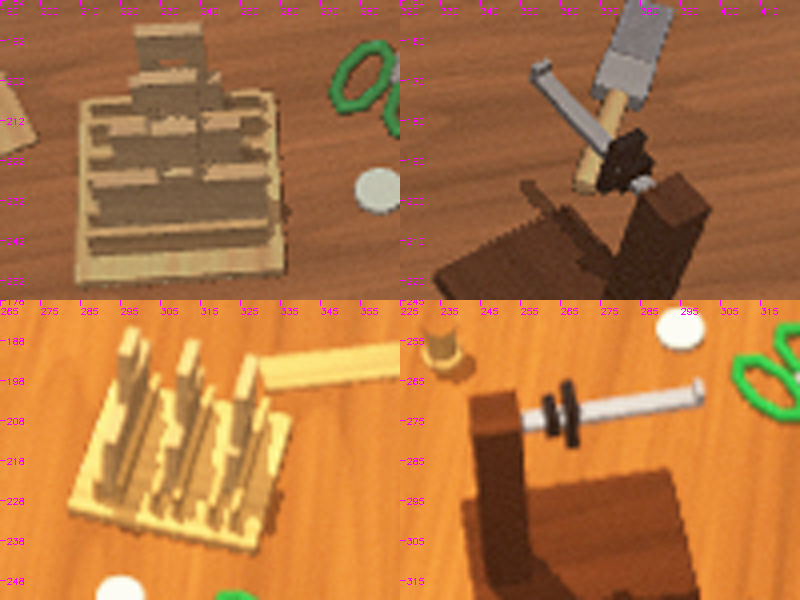

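```bash
cat > h.py <<'E'
import numpy as np, cv2
from scipy.spatial.transform import Rotation as R
from workcell import env, vision
def ray(m,uv):
    d=np.array([(uv[0]-m["cx"])/m["fx"],(uv[1]-m["cy"])/m["fy"]]); p=d.copy()
    for _ in range(10): p=d/(1+m["k1"]*(p@p))
    v=R.from_rotvec(m["rotation"]).apply([p[0],-p[1],-1.]); return np.array(m["xyz"]),v/np.linalg.norm(v)
def plane(m,uv,z):
    o,v=ray(m,uv); return o+v*(z-o[2])/v[2]
def tri(*mu):
    A=np.zeros((3,3)); b=np.zeros(3)
    for m,uv in mu:
        o,v=ray(m,uv); P=np.eye(3)-np.outer(v,v); A+=P; b+=P@o
    x=np.linalg.solve(A,b)
    return x,[float(np.linalg.norm((np.eye(3)-np.outer(v,v))@(x-o))) for o,v in (ray(m,uv) for m,uv in mu)]
def proj(m,X):
    c=R.from_rotvec(m["rotation"]).inv().apply(np.asarray(X)-m["xyz"]); p=np.array([c[0],-c[1]])/-c[2]
    p*=1+m["k1"]*(p@p); return np.array([m["cx"]+m["fx"]*p[0],m["cy"]+m["fy"]*p[1]])
E
python3 - <<'E'
from h import *
np.set_printoptions(precision=4,suppress=True)
s=vision.camera_model("scene"); d=vision.camera_model("side")
print("lip",tri((s,(355,166)),(d,(299.5,266.5))))
print("post end",tri((s,(382.5,196.5)),(d,(255.5,274.5))), plane(s,(355,166),.196),plane(d,(299.5,266.5),.196))
for n,m,P in (("s",s,[(208.75,252.75),(261.2,250),(210,207),(258,205)]),("d",d,[(282.5,230),(328,239.5),(338,207),(296,195)])):
    for p in P: print(n,plane(m,p,.012))
print("post top s",[plane(s,p,.202) for p in [(380,202),(387,193.5),(397.5,202),(391,210)]])
print("post top d",[plane(d,p,.202) for p in [(242,270),(254.5,268),(256,274.5+1.5),(243,278)]])
m=vision.camera_model("wrist"); 
e=env.observe(); T=R.from_rotvec(e["tcp_rot"]); print(T.as_matrix())
print("cam in tool",T.inv().apply(m["xyz"]-e["eef_pos"]),(T.inv()*R.from_rotvec(m["rotation"])).as_matrix(),m["fx"],m["cx"],m["cy"])
# neck tops side
for p in [(297,187),(312,190),(328,194)]: print("neck",plane(d,p,.13))
E
```

```text
lip (array([0.4738, 0.144 , 0.1957]), [0.0003634920750249048, 0.00036349207502484694])
post end (array([0.5773, 0.1804, 0.1917]), [0.001577466558690404, 0.0015774665586903878]) [0.4737 0.1437 0.196 ] [0.4741 0.1446 0.196 ]
s [ 0.542 -0.254  0.012]
s [ 0.5613 -0.1159  0.012 ]
s [ 0.3927 -0.2353  0.012 ]
s [ 0.4125 -0.0985  0.012 ]
d [ 0.5537 -0.1115  0.012 ]
d [ 0.4107 -0.0955  0.012 ]
d [ 0.3904 -0.2329  0.012 ]
d [ 0.5313 -0.265   0.012 ]
post top s [array([0.597 , 0.1632, 0.202 ]), array([0.5764, 0.1882, 0.202 ]), array([0.6049, 0.2032, 0.202 ]), array([0.6236, 0.18  , 0.202 ])]
post top d [array([0.612 , 0.1804, 0.202 ]), array([0.5827, 0.1699, 0.202 ]), array([0.5748, 0.1925, 0.202 ]), array([0.6049, 0.2029, 0.202 ])]
[[ 0.338  -0.9412 -0.0005]
 [-0.9412 -0.338   0.0019]
 [-0.002  -0.0002 -1.    ]]
cam in tool [-0.0006 -0.0674 -0.143 ] [[ 1.      0.0005 -0.0006]
 [ 0.0003 -0.9643 -0.2647]
 [-0.0007  0.2647 -0.9643]] 376.3695916775592 281.2782062842224 214.39020410062793
neck [ 0.5214 -0.1888  0.13  ]
neck [ 0.4753 -0.1832  0.13  ]
neck [ 0.4263 -0.1741  0.13  ]
```

>>> drive_tool(moves=[[[-2.8, -4.8, -0.4], [0, 0, 0], 8.5], [[-2.8, -4.8, -0.4], [0, 0, 0], 8.5], [[-2.8, -4.8, -0.4], [0, 0, 0], 8.5], [[-2.8, -4.8, -0.4], [0, 0, 0], 8.5], [[-2.8, -4.8, -0.4], [0, 0, 0], 8.5], [[-2.8, -4.8, 0], [0, 0, 0], 8.5], [[-2.8, -4.8, 0], [0, 0, 0], 8.5], [[-2.7, -5.2, 0], [0, 0, 0], 8.5], [[0, 0, 0], [0, 0, 9.1], 8.5], [[0, 0, 0], [0, 0, 9.1], 8.5], [[0, 0, 0], [0, 0, 9.1], 8.5], [[0, 0, 0], [0, 0, 0], 8.5]])

```text
time_s: 1.6
eef_pos: [0.4755, -0.1764, 0.2507]
tcp_rot: [2.073, -2.36, -0.002]
wrist_force: [0.6, 0.0, -0.6]
finger_gap: 0.085
```

Run:
```python
from h import *
np.set_printoptions(precision=4,suppress=True)
e=env.observe(); m=vision.camera_model("wrist"); im=vision.snapshot("wrist"); np.save("pics/w1.npy",im); import pickle; pickle.dump(m,open("pics/w1.pkl","wb"))
o=cv2.resize(im[:,:,::-1],(784,588),interpolation=cv2.INTER_CUBIC)
for k in range(0,560,40): cv2.putText(o,str(k),(int(k*1.4),10),0,.35,(255,0,255),1)
for k in range(0,420,40): cv2.putText(o,str(k),(0,int(k*1.4)+4),0,.35,(255,0,255),1)
cv2.imwrite("pics/w1.png",o)
print(e["eef_pos"],e["joints"],R.from_rotvec(e["tcp_rot"]).as_matrix())
```

```text
[ 0.4755 -0.1764  0.2507] [-0.4671 -0.0107  1.4338 -0.0001  1.7196  1.2333] [[-0.1293 -0.9916 -0.001 ]
 [-0.9916  0.1293  0.0005]
 [-0.0003  0.0011 -1.    ]]
```

View pics/w1.png

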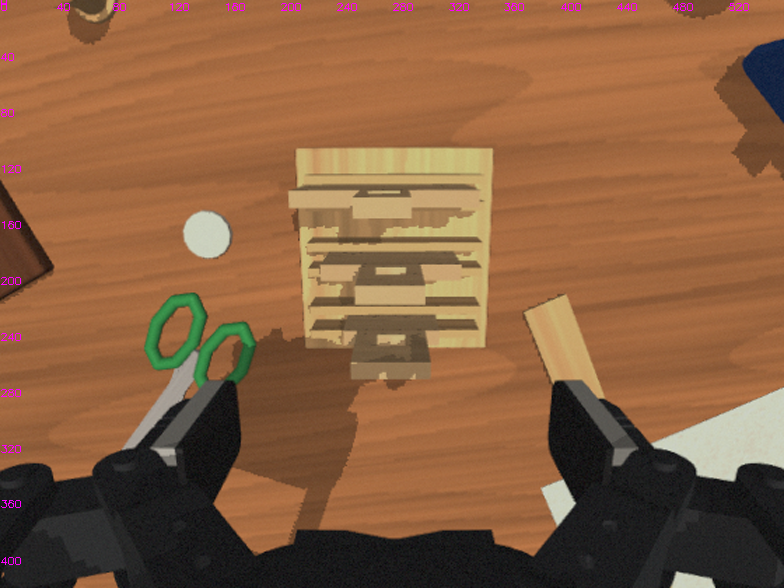

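The wrist view settles which plate is which. The largest has a narrow neck, top face at about view (382,207), in the slot farthest from the robot. The middle one is at (390,292) and the smallest, with the wide neck, is nearest at (390,369). Next I'll measure edges from intensity profiles.

Run:
```python
from h import *; import pickle
np.set_printoptions(precision=4,suppress=True,linewidth=150)
im=np.load("pics/w1.npy").astype(float).sum(2)/3; m=pickle.load(open("pics/w1.pkl","rb"))
for n,c,r in (("L",(256,290),(134,160)),("M",(258,300),(184,222)),("S",(256,304),(228,276))):
    print(n,r[0],im[r[0]:r[1],c[0]:c[1]].mean(1).round().astype(int))
for n,r in (("L",(143,153)),("M",(204,214)),("S",(261,268)),("Lsh",(140,145)),("Msh",(191,197))):
    p=im[r[0]:r[1],195:360].mean(0); g=np.diff(p); k=np.argsort(-abs(g))[:10]
    print(n,sorted([(int(195+i),int(g[i])) for i in k]))
```

```text
L 134 [ 86  84 125 141 103  89 100 160 166 165 165 165 165 165 165 166 165 165 165 165 165 165 122 121 121 121]
M 184 [ 87  86  87  84  82  90  95 131 131 130 128 121  97  90  90  88  87  87  87  93 147 164 164 165 164 164 165 164 164 164 164 164 162 137  93 158 159
 158]
S 228 [ 88  87  87  87  86  87  85  82  88  90  91 114 120 119 117 113 110 102  93  86  86  87  87  86  84  82  81  80  77  74  82 115 116 115 116 115 115
 116 119 122 122 124 121  93  94  98  98  99]
L [(205, 21), (206, 8), (211, -7), (212, 16), (251, 23), (293, -14), (329, 5), (349, -20), (350, -27), (351, -8)]
M [(215, 43), (216, 15), (224, -9), (241, -8), (242, -15), (252, 24), (253, 27), (339, 8), (347, -25), (348, -26)]
S [(248, 4), (249, 19), (250, 18), (270, 6), (272, 6), (274, -3), (275, -11), (294, 3), (295, 4), (296, -8)]
Lsh [(205, 49), (206, 9), (251, -10), (293, 7), (341, -7), (342, -9), (344, 6), (349, -9), (350, -28), (351, -21)]
Msh [(214, 31), (227, -22), (228, 36), (255, -29), (267, 30), (268, 27), (289, -44), (300, 29), (301, 28), (348, -29)]
```

Run:
```python
from h import *; import pickle
np.set_printoptions(precision=4,suppress=True,linewidth=150)
m=pickle.load(open("pics/w1.pkl","rb"))
for n,rows,cols,z in (("L",(140.6,155.7),(251.7,293.6),.141),("M",(203.7,217.2),(253,303.8),.133),("S",(258.6,271),(249.8,307.5),.125)):
    c=np.mean(cols); 
    P=[plane(m,(c,r),z) for r in rows]; Q=[plane(m,(k,np.mean(rows)),z) for k in cols]
    print(n,P[0][:2],P[1][:2],"thick",np.linalg.norm(P[0]-P[1]),"width",np.linalg.norm(Q[0]-Q[1]),"centre",(P[0]+P[1])/2)
# stand base outline: rows/cols
for p in [(212,106.5),(351.5,106.5),(218.5,248),(346.5,248)]: print("base",plane(m,p,.012))
# shoulders ends
print("Lsh",plane(m,(206.5,142),.087),plane(m,(343,142),.087),"Msh",plane(m,(228.5,194),.079),plane(m,(330,194),.079))
```

```text
L [ 0.5243 -0.1764] [ 0.5144 -0.175 ] thick 0.009983845293134836 width 0.0278887102669125 centre [ 0.5193 -0.1757  0.141 ]
M [ 0.4792 -0.1742] [ 0.4693 -0.1728] thick 0.009999827408557968 width 0.03639301716903834 centre [ 0.4742 -0.1735  0.133 ]
S [ 0.4344 -0.1683] [ 0.4241 -0.167 ] thick 0.01030502416476809 width 0.044427505222136544 centre [ 0.4292 -0.1677  0.125 ]
base [ 0.5559 -0.1177  0.012 ]
base [ 0.5381 -0.2535  0.012 ]
base [ 0.4095 -0.0987  0.012 ]
base [ 0.3915 -0.2359  0.012 ]
Lsh [ 0.5264 -0.1216  0.087 ] [ 0.5121 -0.2307  0.087 ] Msh [ 0.4802 -0.1308  0.079 ] [ 0.4689 -0.2169  0.079 ]
```

>>> drive_tool(moves=[[[-0.6, -4.3, 2.0], [0, 0, 0], 7.0], [[0, 0, 5.0], [0, 0, 0], 6.0], [[0, 0, 5.0], [0, 0, 0], 6.0], [[0, 0, 3.0], [0, 0, 0], 6.0], [[0, 0, 0], [0, 0, 0], 5.0], [[0, 0, 0], [0, 0, 0], 4.0]])

```text
time_s: 2.4
eef_pos: [0.52, -0.1769, 0.103]
tcp_rot: [-2.071, 2.361, -0.004]
wrist_force: [0.5, -0.1, 0.0]
finger_gap: 0.0398
```

>>> drive_tool(moves=[[[0, 0, 0], [0, 0, 0], 2.0], [[0, 0, 0], [0, 0, 0], 2.0], [[0, 0, 0], [0, 0, 0], 2.0], [[0, 0, 0], [0, 0, 0], 2.0], [[0, 0, 0], [0, 0, 0], 2.0]])

```text
time_s: 3.02
eef_pos: [0.5205, -0.177, 0.1039]
tcp_rot: [-2.07, 2.361, -0.007]
wrist_force: [-0.7, 0.5, 5.9]
finger_gap: 0.0269
```

>>> drive_tool(moves=[[[0, 0, -2.0], [0, 0, 0], 2.0], [[0, 0, -3.5], [0, 0, 0], 2.0], [[0, 0, -3.4], [0, 0, 0], 2.0], [[-4.6, 2.6, 0], [0, 0, 0], 2.0], [[-4.6, 2.6, 0], [0, 0, 0], 2.0], [[-4.6, 2.6, 0], [0, 0, 0], 2.0], [[-4.6, 2.6, 0], [0, 0, 0], 2.0], [[-4.6, 2.6, 0], [0, 0, 0], 2.0], [[-4.6, 2.8, 0], [0, 0, -9], 2.0], [[0, 0, 0], [0, 0, -9], 2.0], [[0, 0, 0], [0, 0, -9], 2.0], [[0, 0, 0], [0, 0, 0], 2.0]])

```text
time_s: 4.53
eef_pos: [0.3983, 0.1182, 0.1901]
tcp_rot: [2.564, -1.815, -0.0]
wrist_force: [0.3, -0.2, -0.7]
finger_gap: 0.0276
```

```bash
cat > shot.py <<'E'
import sys,pickle
from h import *
np.set_printoptions(precision=4,suppress=True,linewidth=150)
n,cam=sys.argv[1:3]
e=env.observe(); m=vision.camera_model(cam); im=vision.snapshot(cam); np.save(f"pics/{n}.npy",im); pickle.dump(m,open(f"pics/{n}.pkl","wb"))
print(e["eef_pos"],e["joints"],e["wrist_force"],e["moment"]); print(R.from_rotvec(e["tcp_rot"]).as_matrix())
f=1.4;u0=v0=0
if len(sys.argv)>3:
    u0,v0,w=map(int,sys.argv[3:6]); f=780/w; im=im[v0:v0+int(w*.74),u0:u0+w]
o=np.ascontiguousarray(cv2.resize(im[:,:,::-1],None,fx=f,fy=f,interpolation=cv2.INTER_CUBIC))
st=40 if f<2 else 10
for k in range(u0-u0%st+st,560,st): cv2.putText(o,str(k),(int((k-u0)*f),10),0,.35,(255,0,255),1)
for k in range(v0-v0%st+st,420,st): cv2.putText(o,str(k),(0,int((k-v0)*f)+4),0,.35,(255,0,255),1)
cv2.imwrite(f"pics/{n}.png",o[:600])
E
python3 shot.py w2 wrist
```

```text
[0.3983 0.1182 0.1901] [ 0.1519 -0.2068  1.7306 -0.0001  1.6182  1.3842] [ 0.3141 -0.2001 -0.7042] [-0.0252  0.0104 -0.0096]
[[ 0.332  -0.9433 -0.0004]
 [-0.9433 -0.332  -0.0001]
 [-0.      0.0004 -1.    ]]
```

View pics/w2.png

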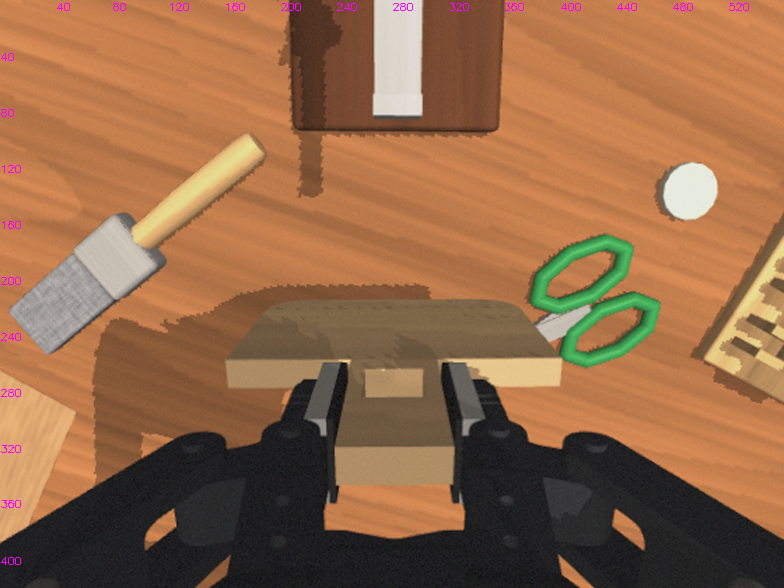

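The lip top face spans view (373–422, 95–116), and the bar runs straight up the image. The held neck top is at (334–455, 447–485) with its slot at (365–423, 370–397). I'll get these numbers exactly.

Run:
```python
from h import *; import pickle
np.set_printoptions(precision=4,suppress=True,linewidth=150)
im=np.load("pics/w2.npy").astype(float).mean(2); m=pickle.load(open("pics/w2.pkl","rb")); e=env.observe()
def ed(p,o,n=4):
    g=np.diff(p); k=np.argsort(-abs(g))[:n]; return sorted((int(o+i),int(g[i])) for i in k)
for r in (5,25,45,60,70,76): print(r,ed(im[r-2:r+3,255:315].mean(0),255,6))
print("liprows",60,im[60:90,272:296].mean(1).astype(int))
for r in (325,335,343): print("neck",r,ed(im[r-2:r+3,225:335].mean(0),225,6))
print("necktop rows",ed(im[305:360,250:315].mean(1),305,6))
print("slot cols",ed(im[268:280,250:312].mean(0),250,4), "shoulder ends", ed(im[262:272,150:420].mean(0),150,6),"sh rows",ed(im[245:290,170:225].mean(1),245))
```

```text
5 [(266, 91), (267, 36), (268, 2), (300, -51), (301, -67), (302, -18)]
25 [(258, 2), (266, 95), (267, 32), (300, -57), (301, -76), (303, -3)]
45 [(255, 3), (266, 75), (267, 54), (299, -28), (300, -63), (301, -42)]
60 [(266, 66), (267, 59), (299, -33), (300, -77), (301, -21), (312, -3)]
70 [(264, 5), (265, 65), (266, 62), (300, -35), (301, -98), (302, -2)]
76 [(258, 2), (264, 7), (265, 65), (266, 59), (300, -34), (301, -101)]
liprows 60 [212 212 212 212 212 212 212 215 217 217 217 217 217 217 216 216 216 216 216 216 216 216 142  78  72  77  77  77  78  75]
neck 325 [(233, 10), (238, 84), (239, 15), (322, -7), (323, -39), (324, -50)]
neck 335 [(233, 11), (238, 42), (239, 51), (322, -26), (323, -46), (324, -24)]
neck 343 [(238, 20), (239, 69), (240, 9), (322, -36), (323, -48), (324, -10)]
necktop rows [(317, 2), (318, 37), (319, 12), (320, 0), (346, -1), (354, 0)]
slot cols [(260, 44), (300, -9), (301, -38), (302, -9)] shoulder ends [(247, 31), (248, 33), (260, 27), (301, -29), (314, -48), (400, -36)] sh rows [(255, 13), (256, 29), (270, -13), (276, -14)]
```

Run:
```python
from h import *; import pickle
np.set_printoptions(precision=4,suppress=True,linewidth=150)
m=pickle.load(open("pics/w2.pkl","rb")); e=env.observe(); T=R.from_rotvec(e["tcp_rot"])
f=lambda P: T.inv().apply(P-e["eef_pos"])*1000
def show(n,uv,z): P=plane(m,uv,z); print(n,P,"tool mm",f(P))
show("bar far L",(267,5),.19);show("bar far R",(301.3,5),.19);show("bar near L",(266.9,60),.19);show("bar near R",(300.4,60),.19)
show("lip L",(266.2,75),.198);show("lip R",(301.4,75),.198);show("lip inner",(283.8,67),.198);show("lip outer",(283.8,82.5),.198)
for z in (.225,.227,.229):
  show("neck L",(239.2,332),z);show("neck R",(323.8,332),z);show("top rows a",(281,318.9),z);show("b",(281,346.5),z)
```

```text
bar far L [0.4945 0.1579 0.19  ] tool mm [  -5.8443 -103.8641    0.086 ]
bar far R [0.4985 0.1466 0.19  ] tool mm [   6.1261 -103.8848    0.0863]
bar near L [0.4771 0.152  0.19  ] tool mm [ -5.9959 -85.4517   0.0932]
bar near R [0.4811 0.1406 0.19  ] tool mm [  6.0074 -85.4684   0.0935]
lip L [0.4716 0.15   0.198 ] tool mm [ -5.9852 -79.5661  -7.9045]
lip R [0.4755 0.1387 0.198 ] tool mm [  6.0165 -79.5823  -7.9042]
lip inner [0.476  0.1452 0.198 ] tool mm [  0.009  -82.1746  -7.9054]
lip outer [0.4712 0.1435 0.198 ] tool mm [  0.0209 -77.1048  -7.9034]
neck L [0.3914 0.131  0.225 ] tool mm [-14.6153   2.3985 -34.8728]
neck R [0.4006 0.1048 0.225 ] tool mm [ 13.1905   2.3864 -34.872 ]
top rows a [0.4006 0.1197 0.225 ] tool mm [ -0.8816  -2.538  -34.8744]
b [0.3907 0.1162 0.225 ] tool mm [ -0.8742   7.9161 -34.8703]
neck L [0.3927 0.1312 0.227 ] tool mm [-14.362    1.1075 -36.8733]
neck R [0.4017 0.1055 0.227 ] tool mm [ 12.9293   1.0957 -36.8725]
top rows a [0.4017 0.1201 0.227 ] tool mm [ -0.8824  -3.7376 -36.8748]
b [0.392  0.1167 0.227 ] tool mm [ -0.8752   6.523  -36.8708]
neck L [0.394  0.1314 0.229 ] tool mm [-14.1087  -0.1834 -38.8738]
neck R [0.4028 0.1062 0.229 ] tool mm [ 12.668   -0.1951 -38.873 ]
top rows a [0.4028 0.1205 0.229 ] tool mm [ -0.8833  -4.9372 -38.8753]
b [0.3933 0.1172 0.229 ] tool mm [ -0.8762   5.1299 -38.8714]
```

>>> drive_tool(moves=[[[0.08, 0, -0.1], [0, 0, 0], 2.0], [[0, -2.0, 0], [0, 0, 0], 2.0], [[0, -2.0, 0], [0, 0, 0], 2.0], [[0, -2.0, 0], [0, 0, 0], 2.0], [[0, 0, 0], [0, 0, 0], 2.0]])

```text
time_s: 5.2
eef_pos: [0.4562, 0.1371, 0.1909]
tcp_rot: [2.563, -1.816, -0.001]
wrist_force: [-0.6, 0.4, -1.2]
finger_gap: 0.0274
```

```bash
python3 shot.py s3 side 230 230 110; python3 shot.py w3 wrist
python3 - <<'E'
import cv2,numpy as np
a=cv2.imread("pics/s3.png");b=cv2.imread("pics/w3.png")
cv2.imwrite("pics/c3.png",np.hstack([cv2.resize(x,(400,300),interpolation=cv2.INTER_AREA) for x in (a,b)]))
E
```

```text
[0.4562 0.1371 0.1909] [ 0.1729 -0.0656  1.6049 -0.0001  1.6033  1.4056] [-0.6259  0.4208 -1.2148] [ 0.0387 -0.0243 -0.0343]
[[ 0.3317 -0.9434 -0.0009]
 [-0.9434 -0.3317 -0.0003]
 [-0.      0.001  -1.    ]]
[0.4555 0.137  0.1909] [ 0.1729 -0.0668  1.6061 -0.0001  1.6039  1.4054] [-0.4896 -0.0697 -1.69  ] [0.0036 0.0583 0.0353]
[[ 0.332  -0.9433 -0.0015]
 [-0.9433 -0.332  -0.0004]
 [-0.0001  0.0016 -1.    ]]
```

View pics/c3.png

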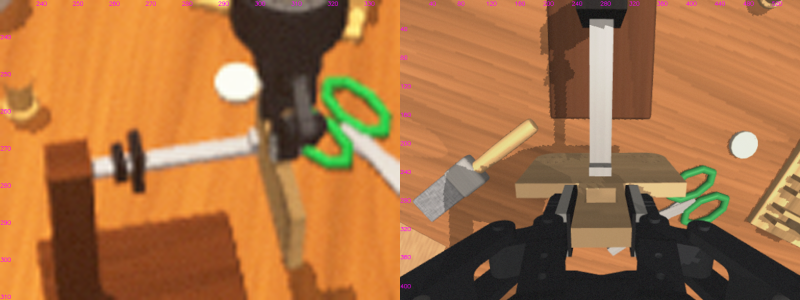

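The slot is lined up with the lip, at about (600,168) in the wrist half. I'll advance gently and watch the force.

>>> drive_tool(moves=[[[0, -0.5, 0], [0, 0, 0], 2.0], [[0, -0.5, 0], [0, 0, 0], 2.0], [[0, -0.4, 0], [0, 0, 0], 2.0], [[0, -0.4, 0], [0, 0, 0], 2.0]])

```text
time_s: 5.8
eef_pos: [0.4727, 0.1434, 0.1913]
tcp_rot: [2.565, -1.814, 0.0]
wrist_force: [-0.5, 0.5, 0.2]
finger_gap: 0.0274
```

>>> drive_tool(moves=[[[0, -0.2, 0], [0, 0, 0], 2.0], [[0, -0.2, 0], [0, 0, 0], 2.0], [[0, -0.3, 0], [0, 0, 0], 2.0]])

```text
time_s: 6.18
eef_pos: [0.4792, 0.1456, 0.1913]
tcp_rot: [2.565, -1.814, 0.0]
wrist_force: [-1.2, -0.5, -1.5]
finger_gap: 0.0271
```

>>> drive_tool(moves=[[[0, -0.4, 0], [0, 0, 0], 2.0], [[0, -0.5, 0], [0, 0, 0], 2.0], [[0, -0.5, 0], [0, 0, 0], 2.0], [[0, -0.2, 0], [0, 0, 0], 2.0], [[0, 0, 0], [0, 0, 0], 2.0]])

```text
time_s: 6.8
eef_pos: [0.4943, 0.1509, 0.1912]
tcp_rot: [2.565, -1.814, -0.0]
wrist_force: [0.6, -0.7, -1.6]
finger_gap: 0.027
```

>>> drive_tool(moves=[[[0, 0, 0.4], [0, 0, 0], 2.0], [[0, 0, 0.3], [0, 0, 0], 2.0], [[0, 0, 0.1], [0, 0, 0], 2.0], [[0, 0, 0.1], [0, 0, 0], 2.0]])

```text
time_s: 7.3
eef_pos: [0.4941, 0.1509, 0.1822]
tcp_rot: [2.565, -1.814, 0.0]
wrist_force: [-0.6, 0.2, -1.0]
finger_gap: 0.0272
```

>>> drive_tool(moves=[[[0, 0, 0.1], [0, 0, 0], 2.0], [[0, 0, 0], [0, 0, 0], 2.0]])

```text
time_s: 7.55
eef_pos: [0.4942, 0.1509, 0.1813]
tcp_rot: [2.565, -1.814, 0.0]
wrist_force: [0.6, 0.2, -0.8]
finger_gap: 0.0274
```

>>> drive_tool(moves=[[[0, 0, 0.05], [0, 0, 0], 2.0], [[0, 0, 0], [0, 0, 0], 2.0]])

```text
time_s: 7.8
eef_pos: [0.4942, 0.1509, 0.1808]
tcp_rot: [2.565, -1.814, 0.0]
wrist_force: [-0.3, -0.8, -0.3]
finger_gap: 0.0268
```

>>> drive_tool(moves=[[[0, 0, 0.05], [0, 0, 0], 2.0], [[0, 0, 0.05], [0, 0, 0], 2.0]])

```text
time_s: 8.05
eef_pos: [0.4942, 0.1509, 0.1798]
tcp_rot: [2.565, -1.814, 0.0]
wrist_force: [-0.4, -0.3, -1.4]
finger_gap: 0.0268
```

>>> drive_tool(moves=[[[0, 0, 0.05], [0, 0, 0], 2.0], [[0, 0, 0], [0, 0, 0], 2.0]])

```text
time_s: 8.3
eef_pos: [0.4942, 0.1509, 0.1792]
tcp_rot: [2.565, -1.814, -0.0]
wrist_force: [-0.2, -1.2, -1.3]
finger_gap: 0.0273
```

>>> drive_tool(moves=[[[0, 0, 0.05], [0, 0, 0], 2.0], [[0, 0, 0], [0, 0, 0], 2.0]])

```text
time_s: 8.55
eef_pos: [0.4942, 0.1509, 0.1787]
tcp_rot: [2.565, -1.814, 0.0]
wrist_force: [-0.5, -0.5, -1.0]
finger_gap: 0.0271
```

>>> drive_tool(moves=[[[0, 0, 0.05], [0, 0, 0], 2.0], [[0, 0, 0], [0, 0, 0], 2.0]])

```text
time_s: 8.8
eef_pos: [0.4942, 0.1509, 0.1783]
tcp_rot: [2.565, -1.814, 0.0]
wrist_force: [-1.1, 0.3, -1.5]
finger_gap: 0.0273
```

>>> drive_tool(moves=[[[0, 0, 0.05], [0, 0, 0], 2.0], [[0, 0, 0], [0, 0, 0], 2.0]])

```text
time_s: 9.05
eef_pos: [0.4943, 0.1509, 0.1779]
tcp_rot: [-2.565, 1.814, -0.0]
wrist_force: [0.0, -0.9, -1.3]
finger_gap: 0.0274
```

>>> drive_tool(moves=[[[0, 0, 0.05], [0, 0, 0], 2.0], [[0, 0, 0], [0, 0, 0], 2.0]])

```text
time_s: 9.3
eef_pos: [0.4943, 0.1509, 0.1776]
tcp_rot: [-2.565, 1.814, -0.001]
wrist_force: [-1.2, -0.7, 0.8]
finger_gap: 0.0269
```

>>> drive_tool(moves=[[[0, 0, -0.05], [0, 0, 0], 2.0], [[0, -0.8, 0], [0, 0, 0], 2.0], [[0, -0.8, 0], [0, 0, 0], 2.0], [[0, -0.8, 0], [0, 0, 0], 2.0], [[0, -0.6, 0], [0, 0, 0], 2.0], [[0, 0, 0], [0, 0, 0], 2.0]])

```text
time_s: 10.05
eef_pos: [0.5234, 0.1612, 0.1778]
tcp_rot: [-2.564, 1.814, -0.001]
wrist_force: [0.4, -0.5, 0.8]
finger_gap: 0.0271
```

>>> drive_tool(moves=[[[0, -0.3, 0], [0, 0, 0], 2.0], [[0, -0.2, 0], [0, 0, 0], 2.0], [[0, -0.2, 0], [0, 0, 0], 2.0]])

```text
time_s: 10.42
eef_pos: [0.5291, 0.1632, 0.1778]
tcp_rot: [2.565, -1.814, -0.0]
wrist_force: [-1.2, -0.2, 1.0]
finger_gap: 0.0272
```

>>> drive_tool(moves=[[[0, -0.2, 0], [0, 0, 0], 2.0], [[0, 0, 0], [0, 0, 0], 2.0]])

```text
time_s: 10.68
eef_pos: [0.5312, 0.164, 0.1778]
tcp_rot: [-2.565, 1.814, -0.001]
wrist_force: [0.3, -0.2, -0.1]
finger_gap: 0.027
```

>>> drive_tool(moves=[[[0, -0.2, 0], [0, 0, 0], 2.0], [[0, 0, 0], [0, 0, 0], 2.0]])

```text
time_s: 10.92
eef_pos: [0.533, 0.1646, 0.1778]
tcp_rot: [-2.565, 1.814, -0.0]
wrist_force: [-0.0, 0.1, -0.2]
finger_gap: 0.0269
```

>>> drive_tool(moves=[[[0, -0.2, 0], [0, 0, 0], 2.0], [[0, 0, 0], [0, 0, 0], 2.0]])

```text
time_s: 11.18
eef_pos: [0.535, 0.1653, 0.1778]
tcp_rot: [-2.565, 1.814, -0.0]
wrist_force: [-0.6, 0.3, 0.7]
finger_gap: 0.0271
```

>>> drive_tool(moves=[[[0, -0.2, 0], [0, 0, 0], 2.0], [[0, 0, 0], [0, 0, 0], 2.0]])

```text
time_s: 11.42
eef_pos: [0.5368, 0.166, 0.1778]
tcp_rot: [-2.565, 1.814, -0.0]
wrist_force: [-0.6, 0.2, -0.1]
finger_gap: 0.027
```

>>> drive_tool(moves=[[[0, -0.2, 0], [0, 0, 0], 2.0], [[0, 0, 0], [0, 0, 0], 2.0]])

```text
time_s: 11.68
eef_pos: [0.5387, 0.1666, 0.1778]
tcp_rot: [-2.565, 1.814, -0.0]
wrist_force: [-0.0, -0.0, -0.5]
finger_gap: 0.0273
```

>>> drive_tool(moves=[[[0, -0.2, 0], [0, 0, 0], 2.0], [[0, 0, 0], [0, 0, 0], 2.0]])

```text
time_s: 11.92
eef_pos: [0.5406, 0.1673, 0.1778]
tcp_rot: [-2.565, 1.814, -0.0]
wrist_force: [0.9, -0.4, -0.4]
finger_gap: 0.0272
```

>>> drive_tool(moves=[[[0, -0.15, 0], [0, 0, 0], 2.0], [[0, 0, 0], [0, 0, 0], 2.0]])

```text
time_s: 12.18
eef_pos: [0.542, 0.1678, 0.1778]
tcp_rot: [-2.565, 1.814, -0.0]
wrist_force: [-0.1, -0.7, 0.4]
finger_gap: 0.0271
```

>>> drive_tool(moves=[[[0, -0.15, 0], [0, 0, 0], 2.0], [[0, 0, 0], [0, 0, 0], 2.0]])

```text
time_s: 12.42
eef_pos: [0.5431, 0.1682, 0.1777]
tcp_rot: [2.565, -1.814, -0.0]
wrist_force: [-1.0, 0.3, 0.3]
finger_gap: 0.0275
```

>>> drive_tool(moves=[[[0, -0.15, 0], [0, 0, 0], 2.0], [[0, 0, 0], [0, 0, 0], 2.0]])

```text
time_s: 12.68
eef_pos: [0.5439, 0.1685, 0.1776]
tcp_rot: [2.563, -1.813, -0.002]
wrist_force: [-3.9, -2.0, 0.5]
finger_gap: 0.0268
```

>>> drive_tool(moves=[[[0, -0.15, 0], [0, 0, 0], 2.0], [[0, 0, 0], [0, 0, 0], 2.0]])

```text
time_s: 12.92
eef_pos: [0.5445, 0.1687, 0.1774]
tcp_rot: [2.562, -1.812, -0.004]
wrist_force: [-7.0, -3.1, 1.9]
finger_gap: 0.027
```

>>> drive_tool(moves=[[[0, -0.15, 0], [0, 0, 0], 2.0], [[0, 0, 0], [0, 0, 0], 2.0]])

```text
time_s: 13.18
eef_pos: [0.5451, 0.1689, 0.1773]
tcp_rot: [2.56, -1.811, -0.006]
wrist_force: [-10.2, -4.6, 2.3]
finger_gap: 0.0276
```

>>> drive_tool(moves=[[[0, -0.1, 0], [0, 0, 0], 2.0], [[0, 0, 0], [0, 0, 0], 2.0], [[0, 0, 0], [0, 0, 0], 2.0]])

```text
time_s: 13.55
eef_pos: [0.5454, 0.169, 0.1772]
tcp_rot: [2.559, -1.811, -0.007]
wrist_force: [-11.7, -3.7, 3.4]
finger_gap: 0.0273
```

>>> drive_tool(moves=[[[0, -0.1, 0], [0, 0, 0], 2.0], [[0, 0, 0], [0, 0, 0], 2.0], [[0, 0, 0], [0, 0, 0], 2.0]])

```text
time_s: 13.92
eef_pos: [0.5457, 0.1691, 0.1771]
tcp_rot: [2.558, -1.81, -0.009]
wrist_force: [-12.9, -4.7, 3.7]
finger_gap: 0.0268
```

>>> drive_tool(moves=[[[0, 0.2, 0], [0, 0, 0], 2.0], [[0, 0.2, 0], [0, 0, 0], 2.0], [[0, 0.2, 0], [0, 0, 0], 2.0], [[0, 0.05, 0], [0, 0, 0], 2.0], [[0, 0, 0], [0, 0, 0], 2.0]])

```text
time_s: 14.55
eef_pos: [0.5435, 0.1683, 0.1778]
tcp_rot: [-2.564, 1.814, -0.001]
wrist_force: [-1.7, -0.1, -0.5]
finger_gap: 0.0271
```

>>> drive_tool(moves=[[[0, 0, 0], [0, 0, 0], 3.2], [[0, 0, 0], [0, 0, 0], 3.8], [[0, 0, 0], [0, 0, 0], 4.6], [[0, 0, 0], [0, 0, 0], 5.2], [[0, 0, -2], [0, 0, 0], 5.5], [[0, 0, -4], [0, 0, 0], 6], [[0, 0, -4], [0, 0, 0], 6], [[0, 3, 0], [0, 0, 0], 6], [[0, 0, 0], [0, 0, 0], 6]])

```text
time_s: 15.68
eef_pos: [0.5143, 0.1581, 0.2791]
tcp_rot: [-2.564, 1.813, -0.003]
wrist_force: [-0.3, 1.3, 0.1]
finger_gap: 0.0599
```

```bash
python3 shot.py s4 side 210 230 110; python3 shot.py w4 wrist
python3 - <<'E'
import cv2,numpy as np
a=cv2.imread("pics/s4.png");b=cv2.imread("pics/w4.png")
cv2.imwrite("pics/c4.png",np.hstack([cv2.resize(x,(400,300),interpolation=cv2.INTER_AREA) for x in (a,b)]))
E
```

```text
[0.5143 0.1581 0.2791] [ 0.1929  0.0546  1.3115 -0.0001  1.7732  1.4242] [-0.3361  1.3035  0.1232] [-0.012   0.0016  0.0025]
[[ 0.333  -0.9429  0.0023]
 [-0.9429 -0.333   0.0003]
 [ 0.0004 -0.0022 -1.    ]]
[0.5148 0.1582 0.2783] [0.1929 0.0564 1.3113 0.     1.7724 1.4242] [0.4719 0.115  1.0964] [-0.0253 -0.0315 -0.049 ]
[[ 0.333  -0.9429  0.0014]
 [-0.9429 -0.333   0.0003]
 [ 0.0002 -0.0014 -1.    ]]
```

View pics/c4.png

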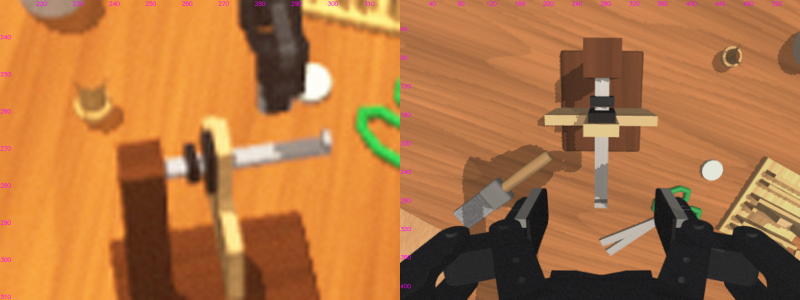

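The large one hangs upright on the bar against the stop, at (217,160) in the side half and (601,125) in the wrist half. Next is the middle one.

>>> drive_tool(moves=[[[5.0, 2.5, 0], [0, 0, 0], 6], [[5.0, 2.5, 0], [0, 0, 0], 6], [[5.0, 2.5, 0], [0, 0, 0], 6], [[5.0, 2.5, 0], [0, 0, 0], 6], [[5.0, 2.5, 0], [0, 0, 0], 6], [[4.9, 2.4, 0], [0, 0, 0], 6], [[0, 0, 3], [0, 0, 8.9], 6], [[0, 0, 3], [0, 0, 8.9], 6], [[0, 0, 4], [0, 0, 9], 6.5], [[0, 0, 0], [0, 0, 0], 6.5], [[0, 0, 0], [0, 0, 0], 6.5]])

```text
time_s: 17.15
eef_pos: [0.4749, -0.1736, 0.1789]
tcp_rot: [-2.077, 2.356, -0.002]
wrist_force: [0.4, -0.2, 0.2]
finger_gap: 0.0651
```

```bash
cat > to.py <<'E'
import sys
from h import *
np.set_printoptions(precision=4,suppress=True)
e=env.observe(); T=R.from_rotvec(e["tcp_rot"]); a=T.as_matrix()[:2,0]
print("tool x deg",np.degrees(np.arctan2(a[1],a[0])),"cm:",T.inv().apply(np.array(list(map(float,sys.argv[1:4])))-e["eef_pos"])*100,e["eef_pos"],e["wrist_force"])
E
python3 to.py .4742 -.1735 .094
```

```text
tool x deg -97.2109522874801 cm: [-0.008   0.081   8.4916] [ 0.4749 -0.1736  0.1789] [ 0.3558 -0.1503  0.1798]
```

>>> drive_tool(moves=[[[0, 0.08, 3], [0, 0, 0], 6.0], [[0, 0, 3.5], [0, 0, 0], 6.0], [[0, 0, 2.0], [0, 0, 0], 5.5], [[0, 0, 0], [0, 0, 0], 4.5], [[0, 0, 0], [0, 0, 0], 3.0], [[0, 0, 0], [0, 0, 0], 3.0], [[0, 0, 0], [0, 0, 0], 3.0], [[0, 0, 0], [0, 0, 0], 3.0]])

```text
time_s: 18.15
eef_pos: [0.4746, -0.1738, 0.095]
tcp_rot: [-2.074, 2.358, -0.006]
wrist_force: [-0.4, -0.5, 5.2]
finger_gap: 0.0348
```

>>> drive_tool(moves=[[[0, 0, -2.0], [0, 0, 0], 3], [[0, 0, -3.8], [0, 0, 0], 3], [[0, 0, -3.5], [0, 0, 0], 3], [[-4.65, 1.9, 0], [0, 0, 0], 3], [[-4.65, 1.9, 0], [0, 0, 0], 3], [[-4.65, 1.9, 0], [0, 0, 0], 3], [[-4.65, 1.9, 0], [0, 0, 0], 3], [[-4.65, 1.9, 0], [0, 0, 0], 3], [[-4.65, 1.8, 0], [0, 0, -8.9], 3], [[0, 0, 0], [0, 0, -8.9], 3], [[0, 0, 0], [0, 0, -8.9], 3], [[0, 0, 0], [0, 0, 0], 3]])

```text
time_s: 19.65
eef_pos: [0.3966, 0.1182, 0.1857]
tcp_rot: [2.562, -1.818, -0.0]
wrist_force: [0.5, -0.3, -0.4]
finger_gap: 0.0353
```

```bash
python3 shot.py w5 wrist;  python3 to.py .3986 .1174 .1878
python3 - <<'E'
from h import *
im=np.load("pics/w5.npy").astype(float).mean(2)
def ed(p,o,n=6):
    g=np.diff(p); k=np.argsort(-abs(g))[:n]; return sorted((int(o+i),int(g[i])) for i in k)
for r in (60,70,76): print(r,ed(im[r-2:r+3,255:315].mean(0),255,6))
print("liprows",55,im[55:95,272:296].mean(1).astype(int))
for r in (325,335,343): print("neck",r,ed(im[r-2:r+3,205:355].mean(0),205,6))
print("necktop rows",ed(im[300:365,250:315].mean(1),300,6))
E
```

```text
[0.3966 0.1182 0.1857] [ 0.1524 -0.2094  1.7414 -0.0001  1.6097  1.3865] [ 0.4526 -0.2729 -0.4191] [-0.0377 -0.0105 -0.0066]
[[ 0.3303 -0.9439 -0.0001]
 [-0.9439 -0.3303 -0.0001]
 [ 0.      0.0001 -1.    ]]
tool x deg -70.78630367110026 cm: [ 0.1174 -0.1596 -0.2087] [0.3967 0.118  0.1857] [-0.6141 -0.3722  0.6363]
60 [(266, 66), (267, 61), (300, -6), (301, -30), (302, -54), (303, -44)]
70 [(265, 15), (266, 107), (267, 10), (301, -11), (302, -53), (303, -71)]
76 [(258, 3), (265, 5), (266, 41), (267, 12), (302, -27), (303, -39)]
liprows 55 [211 211 210 211 211 213 216 216 216 216 216 216 216 216 215 216 216 216
 215 215 215 138  75  71  71  77  77  77  77  77  77  77  71  65  56  42
  58  91  95 113]
neck 325 [(219, 5), (220, 8), (225, 87), (226, 10), (336, -47), (337, -50)]
neck 335 [(225, 40), (226, 46), (227, 11), (335, -27), (336, -44), (337, -24)]
neck 343 [(226, 32), (230, 38), (331, -24), (332, -22), (335, -20), (336, -19)]
necktop rows [(315, 38), (316, 14), (343, 0), (351, 0), (352, 0), (360, 0)]
```

Run:
```python
from h import *; import pickle
np.set_printoptions(precision=2,suppress=True,linewidth=150)
m=pickle.load(open("pics/w5.pkl","rb")); e=env.observe(); T=R.from_rotvec(e["tcp_rot"])
f=lambda uv,z: T.inv().apply(plane(m,uv,z)-e["eef_pos"])*1000
print("lip",f((266.6,72),.198),f((303,72),.198),"inner",f((284,60.7),.198)); print("bar",f((267,60),.19),f((302.5,60),.19))
for z in (.220,.222,.224): print(z,f((226,332),z),f((336.6,332),z),f((281,316),z),f((281,344),z))
```

```text
lip [ -5.66 -80.13 -12.3 ] [  6.33 -80.15 -12.3 ] inner [  0.06 -83.68 -12.3 ]
bar [ -5.78 -84.91  -4.3 ] [  6.55 -84.93  -4.3 ]
0.22 [-19.04   2.79 -34.29] [ 17.53   2.77 -34.29] [ -0.86  -3.28 -34.29] [ -0.86   7.33 -34.29]
0.222 [-18.71   1.5  -36.29] [ 17.19   1.48 -36.29] [ -0.86  -4.46 -36.29] [ -0.86   5.95 -36.29]
0.224 [-18.38   0.2  -38.29] [ 16.85   0.19 -38.29] [ -0.87  -5.64 -38.29] [ -0.86   4.58 -38.29]
```

>>> drive_tool(moves=[[[0.11, -0.15, -0.2], [0, 0, 0], 3], [[0, -2.0, 0], [0, 0, 0], 3], [[0, -2.0, 0], [0, 0, 0], 3], [[0, -2.0, 0], [0, 0, 0], 3], [[0, -0.5, 0], [0, 0, 0], 3], [[0, -0.5, 0], [0, 0, 0], 3]])

```text
time_s: 20.45
eef_pos: [0.4646, 0.1404, 0.1877]
tcp_rot: [2.562, -1.817, -0.001]
wrist_force: [0.2, -0.6, -0.9]
finger_gap: 0.0349
```

>>> drive_tool(moves=[[[0, -0.3, 0], [0, 0, 0], 3], [[0, -0.3, 0], [0, 0, 0], 3], [[0, -0.3, 0], [0, 0, 0], 3]])

```text
time_s: 20.82
eef_pos: [0.4732, 0.1436, 0.1879]
tcp_rot: [-2.563, 1.816, -0.0]
wrist_force: [0.1, -0.2, -0.7]
finger_gap: 0.0351
```

>>> drive_tool(moves=[[[0, -0.4, 0], [0, 0, 0], 3], [[0, -0.5, 0], [0, 0, 0], 3], [[0, -0.6, 0], [0, 0, 0], 3], [[0, -0.5, 0], [0, 0, 0], 3], [[0, 0, 0], [0, 0, 0], 3]])

```text
time_s: 21.45
eef_pos: [0.4923, 0.1503, 0.1876]
tcp_rot: [2.563, -1.816, -0.0]
wrist_force: [-0.4, 0.1, -0.9]
finger_gap: 0.0351
```

>>> drive_tool(moves=[[[0, -0.4, 0.3], [0, 0, 0], 3], [[0, 0, 0.3], [0, 0, 0], 3], [[0, 0, 0.25], [0, 0, 0], 3], [[0, 0, 0.1], [0, 0, 0], 3], [[0, 0, 0], [0, 0, 0], 3]])

```text
time_s: 22.08
eef_pos: [0.4957, 0.1515, 0.1782]
tcp_rot: [2.563, -1.816, -0.0]
wrist_force: [-0.7, 0.3, -0.2]
finger_gap: 0.0354
```

>>> drive_tool(moves=[[[0, 0, 0.05], [0, 0, 0], 3], [[0, 0, 0], [0, 0, 0], 3]])

```text
time_s: 22.32
eef_pos: [0.4958, 0.1515, 0.1779]
tcp_rot: [-2.563, 1.816, -0.0]
wrist_force: [0.0, -0.7, -0.2]
finger_gap: 0.0354
```

>>> drive_tool(moves=[[[0, 0, 0.05], [0, 0, 0], 3], [[0, 0, 0], [0, 0, 0], 3]])

```text
time_s: 22.58
eef_pos: [0.4958, 0.1515, 0.1773]
tcp_rot: [2.563, -1.816, 0.0]
wrist_force: [0.2, -0.3, 0.5]
finger_gap: 0.0354
```

>>> drive_tool(moves=[[[0, 0, 0.05], [0, 0, 0], 3], [[0, 0, 0], [0, 0, 0], 3]])

```text
time_s: 22.82
eef_pos: [0.4958, 0.1516, 0.1768]
tcp_rot: [-2.563, 1.816, -0.0]
wrist_force: [-0.7, -0.0, -0.7]
finger_gap: 0.0354
```

>>> drive_tool(moves=[[[0, 0, 0.05], [0, 0, 0], 3], [[0, 0, 0], [0, 0, 0], 3]])

```text
time_s: 23.08
eef_pos: [0.4959, 0.1516, 0.1766]
tcp_rot: [-2.563, 1.816, -0.001]
wrist_force: [-0.3, -0.4, 1.9]
finger_gap: 0.0354
```

>>> drive_tool(moves=[[[0, 0, 0.05], [0, 0, 0], 3], [[0, 0, 0], [0, 0, 0], 3]])

```text
time_s: 23.32
eef_pos: [0.4959, 0.1516, 0.1762]
tcp_rot: [-2.563, 1.816, -0.001]
wrist_force: [-1.3, -0.0, 2.8]
finger_gap: 0.0351
```

>>> drive_tool(moves=[[[0, 0, 0.05], [0, 0, 0], 3], [[0, 0, 0], [0, 0, 0], 3]])

```text
time_s: 23.58
eef_pos: [0.4959, 0.1516, 0.1758]
tcp_rot: [-2.563, 1.816, -0.001]
wrist_force: [-1.5, -0.8, 4.7]
finger_gap: 0.0352
```

>>> drive_tool(moves=[[[0, 0, -0.13], [0, 0, 0], 3], [[0, -0.8, 0], [0, 0, 0], 3], [[0, -0.8, 0], [0, 0, 0], 3], [[0, -0.8, 0], [0, 0, 0], 3], [[0, -0.7, 0], [0, 0, 0], 3], [[0, -0.3, 0], [0, 0, 0], 3], [[0, 0, 0], [0, 0, 0], 3]])

```text
time_s: 24.45
eef_pos: [0.5286, 0.163, 0.1765]
tcp_rot: [-2.563, 1.816, -0.001]
wrist_force: [0.1, 0.7, 1.3]
finger_gap: 0.0353
```

>>> drive_tool(moves=[[[0, -0.2, 0], [0, 0, 0], 3], [[0, -0.1, 0], [0, 0, 0], 3], [[0, 0, 0], [0, 0, 0], 3]])

```text
time_s: 24.82
eef_pos: [0.5307, 0.1638, 0.1765]
tcp_rot: [2.563, -1.816, -0.0]
wrist_force: [-0.9, -0.5, 1.5]
finger_gap: 0.0351
```

>>> drive_tool(moves=[[[0, -0.2, 0], [0, 0, 0], 3], [[0, 0, 0], [0, 0, 0], 3]])

```text
time_s: 25.08
eef_pos: [0.5325, 0.1644, 0.1765]
tcp_rot: [2.563, -1.816, -0.0]
wrist_force: [-1.9, -0.0, 1.5]
finger_gap: 0.035
```

>>> drive_tool(moves=[[[0, -0.2, 0], [0, 0, 0], 3], [[0, 0, 0], [0, 0, 0], 3]])

```text
time_s: 25.32
eef_pos: [0.5333, 0.1647, 0.1763]
tcp_rot: [2.561, -1.815, -0.003]
wrist_force: [-5.9, -2.4, 3.0]
finger_gap: 0.0349
```

>>> drive_tool(moves=[[[0, -0.15, 0], [0, 0, 0], 3], [[0, 0, 0], [0, 0, 0], 3]])

```text
time_s: 25.58
eef_pos: [0.5338, 0.1649, 0.1762]
tcp_rot: [2.559, -1.814, -0.005]
wrist_force: [-8.2, -2.7, 3.4]
finger_gap: 0.0353
```

>>> drive_tool(moves=[[[0, -0.15, 0], [0, 0, 0], 3], [[0, 0, 0], [0, 0, 0], 3]])

```text
time_s: 25.82
eef_pos: [0.5343, 0.1651, 0.176]
tcp_rot: [2.557, -1.813, -0.008]
wrist_force: [-10.6, -4.3, 4.2]
finger_gap: 0.0352
```

>>> drive_tool(moves=[[[0, -0.08, 0], [0, 0, 0], 3], [[0, 0, 0], [0, 0, 0], 3], [[0, 0, 0], [0, 0, 0], 3]])

```text
time_s: 26.2
eef_pos: [0.5346, 0.1651, 0.176]
tcp_rot: [2.556, -1.812, -0.009]
wrist_force: [-11.0, -4.9, 4.5]
finger_gap: 0.0349
```

>>> drive_tool(moves=[[[0, -0.1, 0], [0, 0, 0], 3], [[0, 0, 0], [0, 0, 0], 3], [[0, 0, 0], [0, 0, 0], 3]])

```text
time_s: 26.58
eef_pos: [0.535, 0.1652, 0.1759]
tcp_rot: [2.555, -1.812, -0.01]
wrist_force: [-13.5, -5.3, 5.3]
finger_gap: 0.0354
```

>>> drive_tool(moves=[[[0, 0.2, 0], [0, 0, 0], 3], [[0, 0.2, 0], [0, 0, 0], 3], [[0, 0.18, 0], [0, 0, 0], 3], [[0, 0, 0], [0, 0, 0], 3], [[0, 0, 0], [0, 0, 0], 3]])

```text
time_s: 27.2
eef_pos: [0.5331, 0.1646, 0.1764]
tcp_rot: [2.562, -1.816, -0.001]
wrist_force: [-4.7, -1.5, 2.5]
finger_gap: 0.0353
```

>>> drive_tool(moves=[[[0, 0.1, -0.03], [0, 0, 0], 3], [[0, 0, 0], [0, 0, 0], 3.9], [[0, 0, 0], [0, 0, 0], 4.4], [[0, 0, 0], [0, 0, 0], 5.0], [[0, 0, 0], [0, 0, 0], 5.6], [[0, 0, -2], [0, 0, 0], 6], [[0, 0, -4], [0, 0, 0], 6], [[0, 0, -4], [0, 0, 0], 6], [[0, 3, 0], [0, 0, 0], 6], [[0, 0, 0], [0, 0, 0], 6]])

```text
time_s: 28.45
eef_pos: [0.5037, 0.1544, 0.2782]
tcp_rot: [-2.562, 1.816, -0.003]
wrist_force: [0.2, -0.9, -0.5]
finger_gap: 0.0602
```

```bash
python3 shot.py s6 side 210 230 110; python3 shot.py w6 wrist
python3 - <<'E'
import cv2,numpy as np
a=cv2.imread("pics/s6.png");b=cv2.imread("pics/w6.png")
cv2.imwrite("pics/c6.png",np.hstack([cv2.resize(x,(400,300),interpolation=cv2.INTER_AREA) for x in (a,b)]))
E
python3 to.py .4292 -.1677 .18
```

```text
[0.5037 0.1544 0.2782] [ 0.1898  0.0294  1.3395 -0.      1.7704  1.4229] [ 0.2415 -0.9331 -0.5246] [ 0.0082 -0.062  -0.0105]
[[ 0.3314 -0.9435  0.0023]
 [-0.9435 -0.3314  0.0004]
 [ 0.0004 -0.0023 -1.    ]]
[0.5042 0.1545 0.2773] [ 0.1899  0.0311  1.3394 -0.      1.7696  1.4229] [ 0.0954  0.1213 -0.2824] [ 0.052  -0.0372 -0.0391]
[[ 0.3314 -0.9435  0.0014]
 [-0.9435 -0.3314  0.0003]
 [ 0.0002 -0.0015 -1.    ]]
tool x deg -70.64770721114132 cm: [27.9149 17.781   9.6702] [0.5044 0.1546 0.2768] [-0.7715  0.3054 -0.18  ]
```

View pics/c6.png

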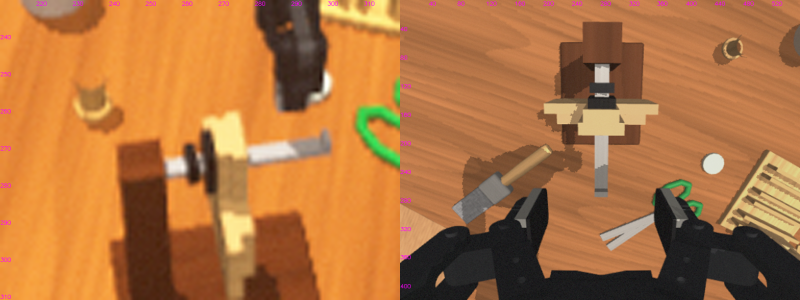

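The middle one hangs flat against the large one, at (230,160) in the side half and (601,120) in the wrist half. Now the smallest.

>>> drive_tool(moves=[[[4.65, 2.96, 0], [0, 0, 0], 6], [[4.65, 2.96, 0], [0, 0, 0], 6], [[4.65, 2.96, 0], [0, 0, 0], 6], [[4.65, 2.96, 0], [0, 0, 0], 6], [[4.65, 2.96, 0], [0, 0, 0], 6], [[4.65, 2.96, 0], [0, 0, 0], 6], [[0, 0, 3], [0, 0, 8.9], 6.5], [[0, 0, 3], [0, 0, 8.9], 7], [[0, 0, 3.6], [0, 0, 8.9], 7], [[0, 0, 0], [0, 0, 0], 7], [[0, 0, 0], [0, 0, 0], 7]])

```text
time_s: 29.92
eef_pos: [0.43, -0.1679, 0.1819]
tcp_rot: [-2.077, 2.356, -0.002]
wrist_force: [0.1, -0.0, 0.5]
finger_gap: 0.0698
```

```bash
python3 to.py .4292 -.1677 .086
```

```text
tool x deg -97.2123930730529 cm: [-0.0146  0.0926  9.5925] [ 0.43   -0.1679  0.1819] [ 0.1494 -0.0122  0.5179]
```

>>> drive_tool(moves=[[[0, 0.09, 4], [0, 0, 0], 6.5], [[0, 0, 3.6], [0, 0, 0], 6.5], [[0, 0, 2.0], [0, 0, 0], 6.0], [[0, 0, 0], [0, 0, 0], 5.0], [[0, 0, 0], [0, 0, 0], 3.8], [[0, 0, 0], [0, 0, 0], 3.8], [[0, 0, 0], [0, 0, 0], 3.8], [[0, 0, 0], [0, 0, 0], 3.8]])

```text
time_s: 30.92
eef_pos: [0.4294, -0.168, 0.0866]
tcp_rot: [-2.074, 2.358, -0.005]
wrist_force: [0.6, 0.5, 6.3]
finger_gap: 0.0433
```

>>> drive_tool(moves=[[[0, 0, -2.0], [0, 0, 0], 3.8], [[0, 0, -4.2], [0, 0, 0], 3.8], [[0, 0, -4.1], [0, 0, 0], 3.8], [[-5.0, 1.1, 0], [0, 0, 0], 3.8], [[-5.0, 1.1, 0], [0, 0, 0], 3.8], [[-5.0, 1.1, 0], [0, 0, 0], 3.8], [[-5.0, 1.1, 0], [0, 0, 0], 3.8], [[-5.0, 1.1, 0], [0, 0, 0], 3.8], [[-2.8, 1.0, 0], [0, 0, -8.9], 3.8], [[0, 0, 0], [0, 0, -8.9], 3.8], [[0, 0, 0], [0, 0, -8.8], 3.8], [[0, 0, 0], [0, 0, 0], 3.8]])

```text
time_s: 32.42
eef_pos: [0.399, 0.1167, 0.1875]
tcp_rot: [2.56, -1.82, -0.001]
wrist_force: [0.4, -0.4, -1.1]
finger_gap: 0.0432
```

```bash
python3 shot.py w7 wrist;  python3 to.py .3986 .1174 .1874
python3 - <<'E'
from h import *
im=np.load("pics/w7.npy").astype(float).mean(2)
def ed(p,o,n=6):
    g=np.diff(p); k=np.argsort(-abs(g))[:n]; return sorted((int(o+i),int(g[i])) for i in k)
for r in (60,70,76): print(r,ed(im[r-2:r+3,255:315].mean(0),255,6))
print("liprows",55,im[55:95,272:296].mean(1).astype(int))
for r in (325,332): print("neck",r,ed(im[r-2:r+3,195:365].mean(0),195,6))
print("necktop rows",ed(im[300:365,250:315].mean(1),300,6))
E
```

```text
[0.399  0.1167 0.1875] [ 0.148  -0.2049  1.7343 -0.0001  1.6131  1.3841] [ 0.4184 -0.4408 -1.1201] [ 0.0202 -0.0255 -0.0361]
[[ 0.3284 -0.9445 -0.0009]
 [-0.9445 -0.3284 -0.0003]
 [-0.      0.0009 -1.    ]]
tool x deg -70.88671676616666 cm: [-0.0945  0.0188  0.0108] [0.3991 0.1166 0.1875] [-0.2121 -0.2276  0.0458]
60 [(260, 61), (261, 62), (293, -11), (294, -47), (295, -70), (300, -2)]
70 [(259, 93), (260, 35), (294, -18), (295, -65), (296, -50), (303, 2)]
76 [(259, 94), (260, 34), (294, -21), (295, -80), (296, -31), (310, -2)]
liprows 55 [206 206 206 206 206 206 206 206 206 206 205 208 213 214 214 213 213 213
 213 213 213 212 212 213 212 212 212 126  74  71  75  77  76  76  74  66
  58  45  53  90]
neck 325 [(206, 12), (212, 80), (213, 24), (349, -64), (350, -29), (355, -9)]
neck 332 [(212, 36), (213, 45), (214, 17), (348, -29), (349, -56), (350, -14)]
necktop rows [(308, 0), (315, 18), (316, 25), (317, 7), (352, 1), (359, -1)]
```

>>> drive_tool(moves=[[[-0.1, 0, 0], [0, 0, -0.3], 3.8], [[0, -2.0, 0], [0, 0, 0], 3.8], [[0, -2.0, 0], [0, 0, 0], 3.8], [[0, -2.0, 0], [0, 0, 0], 3.8], [[0, -0.5, 0], [0, 0, 0], 3.8], [[0, -0.5, 0], [0, 0, 0], 3.8]])

```text
time_s: 33.22
eef_pos: [0.4648, 0.1408, 0.1877]
tcp_rot: [2.565, -1.812, -0.001]
wrist_force: [1.4, -0.3, -0.3]
finger_gap: 0.0433
```

>>> drive_tool(moves=[[[0, -0.3, 0], [0, 0, 0], 3.8], [[0, -0.3, 0], [0, 0, 0], 3.8], [[0, -0.3, 0], [0, 0, 0], 3.8]])

```text
time_s: 33.6
eef_pos: [0.4735, 0.144, 0.188]
tcp_rot: [-2.566, 1.812, -0.0]
wrist_force: [-1.0, 0.8, 0.1]
finger_gap: 0.043
```

>>> drive_tool(moves=[[[0, -0.4, 0], [0, 0, 0], 3.8], [[0, -0.5, 0], [0, 0, 0], 3.8], [[0, -0.6, 0], [0, 0, 0], 3.8], [[0, -0.5, 0], [0, 0, 0], 3.8], [[0, 0, 0], [0, 0, 0], 3.8]])

```text
time_s: 34.22
eef_pos: [0.4927, 0.1508, 0.1877]
tcp_rot: [2.566, -1.812, -0.0]
wrist_force: [-0.4, 0.6, -0.5]
finger_gap: 0.0432
```

>>> drive_tool(moves=[[[0.03, -0.4, 0.3], [0, 0, 0], 3.8], [[0, 0, 0.3], [0, 0, 0], 3.8], [[0, 0, 0.25], [0, 0, 0], 3.8], [[0, 0, 0.17], [0, 0, 0], 3.8], [[0, 0, 0], [0, 0, 0], 3.8]])

```text
time_s: 34.85
eef_pos: [0.4961, 0.1517, 0.1775]
tcp_rot: [2.566, -1.812, -0.0]
wrist_force: [-0.7, 0.5, -0.7]
finger_gap: 0.043
```

>>> drive_tool(moves=[[[0, 0, 0.07], [0, 0, 0], 3.8], [[0, 0, 0], [0, 0, 0], 3.8]])

```text
time_s: 35.1
eef_pos: [0.4962, 0.1517, 0.177]
tcp_rot: [-2.566, 1.812, -0.0]
wrist_force: [0.3, 0.6, -1.1]
finger_gap: 0.0428
```

>>> drive_tool(moves=[[[0, 0, 0.05], [0, 0, 0], 3.8], [[0, 0, 0], [0, 0, 0], 3.8]])

```text
time_s: 35.35
eef_pos: [0.4962, 0.1517, 0.1765]
tcp_rot: [2.566, -1.812, 0.0]
wrist_force: [-0.1, -1.0, -0.3]
finger_gap: 0.043
```

>>> drive_tool(moves=[[[0, 0, 0.05], [0, 0, 0], 3.8], [[0, 0, 0], [0, 0, 0], 3.8]])

```text
time_s: 35.6
eef_pos: [0.4963, 0.1517, 0.1762]
tcp_rot: [-2.566, 1.812, -0.0]
wrist_force: [-0.8, 0.3, 0.9]
finger_gap: 0.0432
```

>>> drive_tool(moves=[[[0, 0, -0.04], [0, 0, 0], 3.8], [[0, -0.8, 0], [0, 0, 0], 3.8], [[0, -0.8, 0], [0, 0, 0], 3.8], [[0, -0.5, 0], [0, 0, 0], 3.8], [[0, -0.2, 0], [0, 0, 0], 3.8], [[0, 0, 0], [0, 0, 0], 3.8]])

```text
time_s: 36.35
eef_pos: [0.5181, 0.1595, 0.1763]
tcp_rot: [-2.566, 1.812, -0.0]
wrist_force: [-0.5, -0.1, -0.2]
finger_gap: 0.0431
```

>>> drive_tool(moves=[[[0, -0.2, 0], [0, 0, 0], 3.8], [[0, 0, 0], [0, 0, 0], 3.8]])

```text
time_s: 36.6
eef_pos: [0.5198, 0.1601, 0.1764]
tcp_rot: [2.566, -1.812, 0.0]
wrist_force: [0.9, 0.0, -0.4]
finger_gap: 0.0432
```

>>> drive_tool(moves=[[[0, -0.2, 0], [0, 0, 0], 3.8], [[0, 0, 0], [0, 0, 0], 3.8]])

```text
time_s: 36.85
eef_pos: [0.5218, 0.1608, 0.1764]
tcp_rot: [-2.566, 1.812, -0.0]
wrist_force: [0.4, 0.2, -0.5]
finger_gap: 0.0427
```

>>> drive_tool(moves=[[[0, -0.2, 0], [0, 0, 0], 3.8], [[0, 0, 0], [0, 0, 0], 3.8]])

```text
time_s: 37.1
eef_pos: [0.5231, 0.1611, 0.1762]
tcp_rot: [2.565, -1.811, -0.001]
wrist_force: [-2.4, -0.9, -0.0]
finger_gap: 0.0434
```

>>> drive_tool(moves=[[[0, -0.2, 0], [0, 0, 0], 3.8], [[0, 0, 0], [0, 0, 0], 3.8]])

```text
time_s: 37.35
eef_pos: [0.5239, 0.1614, 0.176]
tcp_rot: [2.563, -1.81, -0.004]
wrist_force: [-6.5, -2.6, 1.8]
finger_gap: 0.0436
```

>>> drive_tool(moves=[[[0, -0.2, 0], [0, 0, 0], 3.8], [[0, 0, 0], [0, 0, 0], 3.8]])

```text
time_s: 37.6
eef_pos: [0.5246, 0.1617, 0.1759]
tcp_rot: [2.561, -1.809, -0.007]
wrist_force: [-9.6, -4.3, 2.8]
finger_gap: 0.0433
```

>>> drive_tool(moves=[[[0, -0.15, 0], [0, 0, 0], 3.8], [[0, 0, 0], [0, 0, 0], 3.8]])

```text
time_s: 37.85
eef_pos: [0.5252, 0.1619, 0.1758]
tcp_rot: [2.559, -1.808, -0.009]
wrist_force: [-12.4, -4.9, 3.5]
finger_gap: 0.043
```

>>> drive_tool(moves=[[[0, -0.1, 0], [0, 0, 0], 3.8], [[0, 0, 0], [0, 0, 0], 3.8]])

```text
time_s: 38.1
eef_pos: [0.5255, 0.162, 0.1757]
tcp_rot: [2.558, -1.807, -0.01]
wrist_force: [-13.5, -5.4, 4.6]
finger_gap: 0.0436
```

>>> drive_tool(moves=[[[0, -0.08, 0], [0, 0, 0], 3.8], [[0, 0, 0], [0, 0, 0], 3.8], [[0, 0, 0], [0, 0, 0], 3.8]])

```text
time_s: 38.48
eef_pos: [0.5257, 0.1621, 0.1756]
tcp_rot: [2.557, -1.807, -0.011]
wrist_force: [-14.5, -5.8, 5.2]
finger_gap: 0.0434
```

>>> drive_tool(moves=[[[0, 0.2, 0], [0, 0, 0], 3.8], [[0, 0.2, 0], [0, 0, 0], 3.8], [[0, 0.2, 0], [0, 0, 0], 3.8], [[0, 0.13, 0], [0, 0, 0], 3.8], [[0, 0, 0], [0, 0, 0], 3.8]])

```text
time_s: 39.1
eef_pos: [0.5234, 0.1613, 0.1763]
tcp_rot: [2.566, -1.812, -0.0]
wrist_force: [-2.5, -1.7, 0.2]
finger_gap: 0.0435
```

>>> drive_tool(moves=[[[0, 0.03, 0], [0, 0, 0], 3.8], [[0, 0, 0], [0, 0, 0], 4.7], [[0, 0, 0], [0, 0, 0], 5.2], [[0, 0, 0], [0, 0, 0], 5.8], [[0, 0, 0], [0, 0, 0], 6.4], [[0, 0, -2], [0, 0, 0], 6.6], [[0, 0, -4], [0, 0, 0], 6.6], [[0, 0, -4], [0, 0, 0], 6.6], [[0, 6, -2], [0, 0, 0], 6.6], [[0, 0, 0], [0, 0, 0], 6.6], [[0, 0, 0], [0, 0, 0], 6.6]])

```text
time_s: 40.48
eef_pos: [0.4676, 0.1416, 0.2962]
tcp_rot: [-2.566, 1.811, -0.001]
wrist_force: [0.1, 0.4, 0.3]
finger_gap: 0.0655
```

```bash
python3 shot.py s8 side 210 230 110; python3 shot.py w8 wrist 200 0 190
python3 - <<'E'
import cv2,numpy as np
a=cv2.imread("pics/s8.png");b=cv2.imread("pics/w8.png")
cv2.imwrite("pics/c8.png",np.hstack([cv2.resize(x,(400,300),interpolation=cv2.INTER_AREA) for x in (a,b)]))
E
```

```text
[0.4676 0.1416 0.2962] [ 0.1779 -0.0548  1.3874  0.      1.8078  1.4074] [0.1241 0.3552 0.3222] [ 0.0133 -0.0213 -0.0169]
[[ 0.3347 -0.9423  0.0012]
 [-0.9423 -0.3347  0.0002]
 [ 0.0002 -0.0012 -1.    ]]
[0.4677 0.1416 0.2955] [ 0.1779 -0.0535  1.3875  0.      1.808   1.4074] [-1.1119 -0.4819 -0.2289] [-0.0464 -0.0199  0.0011]
[[ 0.3347 -0.9423 -0.0004]
 [-0.9423 -0.3347 -0.0001]
 [-0.0001  0.0004 -1.    ]]
```

View pics/c8.png

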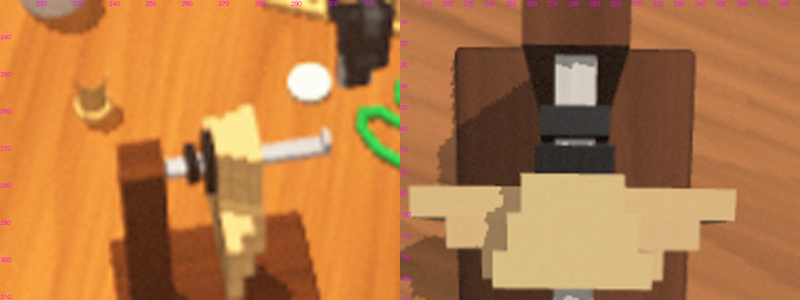

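All three hang packed and upright against the stop. The neck tops are stacked at wrist (573,185), (573,225) and (577,265), with no gaps. I'm handing in.

```bash
python3 -c "
from workcell import env
print(env.job_done())"
```

```text
the job is handed in; nothing more can be done
None
```

I hung the largest, middle and smallest templates on the bar in that order and handed the job in at about 41 s of the 72 s. The hand-in reports no verdict, so the result is my own reading of the sensors and pictures.

- **Pushes:** the wrist force at each press was about 13.7 N for the largest against the stop, 14.5 N for the middle one and 15.6 N for the smallest. I eased each off to about 2 to 3 N before letting go. No reading passed 17 N in all, upward load included.
- **Final pictures:** the side and wrist views show all three upright, centred on the bar and packed against the stop with no gaps. The gripper was clear of everything.
- **Bystanders:** I never went near them, but I did not measure their positions again at the end.
- **Small disagreements:**
  - Felt contact put the bar top about 1 mm lower than planned, within the calibration error, so I set the heights by touch.
  - The smallest looks under 1 mm off the others sideways, within the 6 mm allowed.
- **Not measured:** I judged that they hang still from single pictures, not from measured speed. I did not measure the contact forces between the plates directly; I inferred them from the wrist force.

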